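# Square the saw's mitre gauge and drop its flip stop

### The job

The mitre gauge on the table saw still stands at the last mitre angle, with its clamp handle slack. Get it ready for cutting square pieces to length: with a fingertip, gently push on the long fence until it stands square to the slot that the gauge's bar runs in, and flip the stop arm on the fence over so that it hangs fully down in front of the fence. Grip and lift nothing, do not shift the stop along the fence, and leave the tools lying on the saw where they are.

Things in the scene. Friction and masses are not known exactly. Their poses are not given: they have to be found in the camera images.
- saw: Fixed sheet-metal saw top, 590 x 890 mm, its surface 10 mm above the bench (world z = 0). Origin at bench height on the centre line of the gauge's slot; x runs along that slot, away from the robot, y to the left. The blade is out; an empty slot runs parallel at y = -240 mm. A rip fence, 65 mm high, is parked along x at y = 400 mm.
- pivot (a point): Point on the vertical pivot axis of the gauge's head, 30 mm above the bench. It rides on the gauge's bar, held down in the slot, which slides along it against about 9 N of friction: a push near the pivot slides the gauge, a push near a fence end turns the head.
- head (a joint): Angle (rad) of head and fence about the pivot: 0 = square to the slot, positive counter-clockwise from above, -0.9 to 0.9, no detents. At the start negative: right end back towards the robot. Friction 0.5 N m (3 N near a fence end); stays where left. The head is a half disc, radius 82 mm, 22 mm high, on the robot's side, with a web 170 mm wide and 56 mm high behind the fence.
- fence_right (a point): Top edge of the fence's back face (towards the robot) at its right end. Fence: aluminium bar 400 mm long, 25 mm thick, from 13 to 65 mm above the bench. In the head's frame (origin on the pivot axis, x square to the fence, away from the robot) its back face is at x = 20 mm, front face x = 45 mm, ends y = -200 and 200 mm.
- fence_left (a point): The same point of the fence's back face at its left end: the line from fence_right to fence_left is the fence's direction.
- stop_block (a joint): Place (m) of the flip stop's steel block along the fence's top: 0 when its centre is at y = 110 mm in the head's frame (left of the pivot), positive to the left. Clamped (slips only above 40 N); must not be shifted.
- stop_pivot (a point): Centre of the flip stop's hinge, 78 mm above the bench, over the middle of the fence's thickness; its axis runs along the fence. The block is 36 mm wide and reaches 8 mm above the hinge; a small thumb knob sits lower, behind the fence.
- stop_arm (a joint): Angle (rad) of the L-shaped steel stop arm: 0 = folded back (the start), 3.14 = hanging fully down before the fence's front face. At 0 its short leg goes 20 mm back from the hinge, then the long leg (22 mm wide, 8 mm thick) rises to 60 mm above the hinge. Pushed forward from behind the long leg, past about 0.9 rad it falls over and down by itself in one to two seconds. 120 g.
- stop_tip (a point): Free end of the stop arm's long leg, 63 mm from the hinge axis; about 138 mm above the bench at the start, 18 mm when hanging down.
- wrench: Open-ended wrench, 210 mm long, lying on the saw top to the left of the fence; origin under its middle. Bystander.
- try_square: Try square with dark wooden stock (100 x 20 x 16 mm) and steel blade 150 mm long, lying on the saw top beyond the fence; origin under the middle of the stock. Bystander.
- push_stick: Black plastic push stick, about 310 mm long and 10 mm thick, lying along the saw top to the right of the fence; origin under its middle. Bystander.
- clamp_top (a point): Middle of the top of the black tapered clamp handle: 36 mm across, 115 mm above the bench, standing on the gauge's bar 57 mm from the pivot on the robot's side (it does not turn with the head). Slack and to be left so; keep clear of it.

How it is judged:
By the outcome, as a careful person would: the job done as asked, in the order asked, and still so for the second after the job is handed in, with the robot touching nothing.
It also fails if it takes over 45 s, if anything falls off the work surface, if the arm or the gripper's body presses on something with over 40 N, if the wrist force passes 120 N, or if a joint passes its speed limit or range.

### The arm

A 6-joint arm with a two-finger parallel gripper is mounted at the origin on the work surface. World frame = base frame: x ahead of the robot, y to its left, z up, the work surface at z = 0. Lengths are in m, angles in rad, forces in N, time in s.
With the tool pointing down it reaches from about 0.275 to 0.725 m from the base axis. Payload 5.6 kg.
Tool frame: the origin (TCP) lies at the very end of the fingers, on their centre line; the grasp point (between the pads) lies 19 mm behind it; z points along the fingers, y is the line along which they close (so a half turn about z gives the same grasp; the last joint's range is limited). The gripper opens to 85 mm and grips with 20 to 120 N. Pads are 22 mm wide; open, the fingers measure 114 mm over their backs; the gripper's body (76 mm by 85 mm) begins 54 mm behind the grasp point. The pads swing forward as they close: fully open they stand 13 mm farther back than shut.
Start: joints at [-0.855, 0.255, 0.108, 0, -1.424, -0.285], TCP at [0.23, -0.5, 0.208] pointing down, gripper open.
Joint ranges: [-2.95, 2.95], [-1.21, 1.97], [-1.09, 1.5], [-2.87, 1.71], [-2.94, -0.07], [-3.05, 3.05]. Speed limits (rad/s): [2.57, 2.57, 3.14, 3.14, 3.14, 3.14].

### API

Orientations are given as a rotation vector (axis times angle).
In Python, from bench import sensors, eyes, order gives the robot as it stands.
- The arm moves only by the tool carry_out, never from a script. Its arguments are lists of equal length, an entry for each row: "offset": the shift along the world's x, y, z in mm, a list of three; "rotation": the turn, a rotation vector about the world's x, y, z in rad, a list of three; "claw": the closure, from 0 (fully open) to 1 (shut). A call has 1 to 20 rows; each row shifts and turns the commanded pose from where the row before left it; what a row does not reach is not made up. A row lasts 1/8 s, in which the tool goes at most 62.5 mm and 10.7 degrees, less where a joint would pass 70% of its speed; a pose out of reach is approached as far as the arm can. A call with a gripper value outside its range is refused whole. The fingers move at their own pace and stop on an object; "newtons" is the grip in N (left out, the last holds). Time passes only in rows, so rows that do not move let the fingers close. It gives the time, the measured TCP pose, the force, the opening and the grip force at its end, in the units of the state.
- sensors.get_obs(): the state, without advancing time (a new reading comes with each control period).
- eyes.camera(name): name is "scene" or "top" or "wrist"; returns a dict with "pixels" (420x560x3 uint8, red, green, blue), "K" (3x3 intrinsics, pixels), "R" (3x3) and "t" (3): a world point X has camera coordinates R X + t; the wrist camera has in their place "tool_from_camera" (4x4, takes a point from camera to tool coordinates, whose origin is the TCP and whose axes are the flange's). Camera axes: x right, y down, z forward; pixel columns grow to the right and rows downward; lengths in m; the calibration is good to about 2 mm. A picture is of the moment at which its call begins: read the wrist's pose just before it. There is no depth.
- order.job_done(): hands the job in; it is judged then, once.
The state is a dict: "clock": time; "qpos": joint angles; "qvel": joint speeds; "tau": joint torques, N m; "tcp_pos": TCP position; "eef_rot": TCP orientation; "contact_force": force on the tool from outside, world axes, zero at the start; "wrist_torque": the same for the moment, N m; "opening": finger opening in m; "grasp_force": force on a finger pad.
Only numpy, scipy, OpenCV 4.12 (cv2) and the standard library are available. Lean on these libraries where they do the work, as an engineer would, in place of code of your own. Each camera call takes 0.05 s, during which the arm holds its last target. There are 200 camera calls.

## Working session

There is one attempt and no reset: what is moved stays moved. The work goes in short steps, Python scripts to look and compute and a tool call to move; the robot and the scene stay as the last step left them, time stands still between calls to the robot, and variables do not carry over. Pictures are saved under pics/ and viewed, at most 10 in all, crops included, and the job is handed in when it is done.

Besides the shell and the picture viewer there is one more tool, called after "Call:" by a JSON object that holds its "name" and its "arguments". carry_out: Moves the arm, as the interface text tells. Its arguments: {"type":"object","properties":{"offset":{"type":"array","items":{"type":"array","items":{"type":"number"}}},"rotation":{"type":"array","items":{"type":"array","items":{"type":"number"}}},"claw":{"type":"array","items":{"type":"number"}},"newtons":{"type":"number"}},"required":["offset","rotation","claw"]}

```bash
mkdir -p pics
python3 - <<'E'
from bench import sensors, eyes, order
import cv2,numpy as np,pickle
print(sensors.get_obs())
for n in("top","scene"):
    c=eyes.camera(n); pickle.dump(c,open(n+".pkl","wb")); cv2.imwrite(f"pics/{n}1.png",c["pixels"][:,:,::-1]); print(n,c["K"],c["R"],c["t"])
E
```

```text
{'clock': 0.0, 'qpos': array([-8.55396656e-01,  2.55744369e-01,  1.06995781e-01, -4.61193372e-04,
       -1.42388152e+00, -2.84601143e-01]), 'qvel': array([ 1.59967849e-04,  3.38416323e-03, -2.14562229e-03,  2.36167311e-05,
       -2.18320576e-03, -3.63980615e-04]), 'tau': array([-5.19214100e-04, -3.86616898e+01,  2.37929356e+01,  5.36490843e+00,
       -6.24444801e-03, -2.79576192e-06]), 'tcp_pos': array([ 0.22950283, -0.49923842,  0.20709581]), 'eef_rot': array([ 6.71269253e-01, -3.06854776e+00, -2.87096402e-03]), 'contact_force': array([-0.30195349,  0.61595768, -0.47902132]), 'wrist_torque': array([ 0.02901288, -0.03332664,  0.02479381]), 'grasp_force': 0.0, 'opening': 0.08510708901916353}
top [[482.11827296   0.         271.74439661]
 [  0.         482.11827296 208.05941737]
 [  0.           0.           1.        ]] [[-0.02840816 -0.99959053 -0.00342897]
 [-0.99726499  0.02857589 -0.06816129]
 [ 0.06823137  0.00148326 -0.99766842]] [0.00124306 0.58414859 1.17000977]
scene [[489.68152275   0.         281.61947579]
 [  0.         489.68152275 210.85380782]
 [  0.           0.           1.        ]] [[ 0.83766928  0.54603552  0.01246533]
 [ 0.3593004  -0.53372402 -0.76553373]
 [-0.41135556  0.64574289 -0.643275  ]] [-0.46972185 -0.15093449  1.34331836]
```

View pics/top1.png

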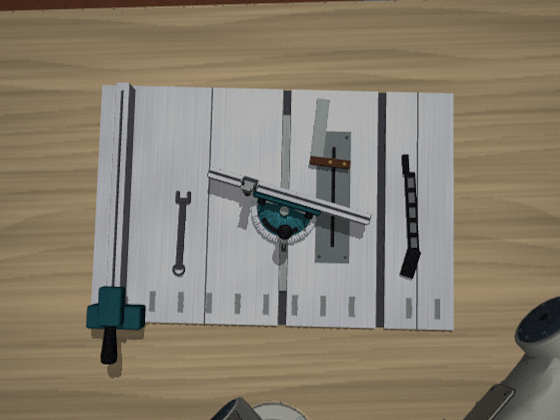

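View pics/scene1.png

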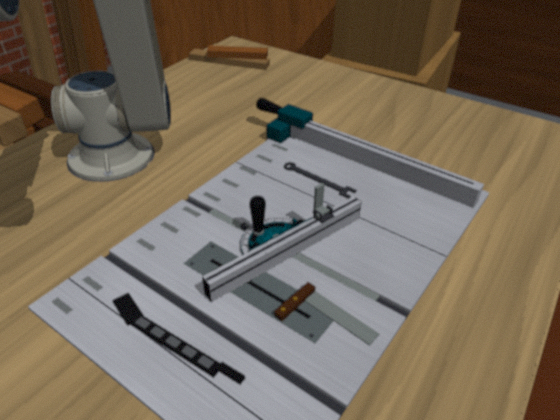

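The top view shows the fence running from (209,173) to (370,219), the stop at (249,186) and the handle at (284,232). The gauge slot runs from (287,92) to (282,325). I'll crop in for accurate edge pixels.

```bash
python3 - <<'E'
import cv2,pickle
c=pickle.load(open("top.pkl","rb"))["pixels"][:,:,::-1]
cv2.imwrite("pics/crop1.png",cv2.resize(c[155:255,195:385],None,fx=4.2,fy=4.2,interpolation=cv2.INTER_CUBIC))
E
cat > h.py <<'E'
import numpy as np,pickle
def ray(c,uv,z):
    d=c["R"].T@np.linalg.inv(c["K"])@np.array([*uv,1.]); o=-c["R"].T@c["t"]
    return o+d*(z-o[2])/d[2]
def proj(c,X):
    p=c["K"]@(c["R"]@np.asarray(X)+c["t"]); return p[:2]/p[2]
E
python3 - <<'E'
from h import *
import cv2
c=pickle.load(open("top.pkl","rb")); g=c["pixels"].astype(float).sum(2)
# dark slot y=-240 : centroid per row; gauge slot dark parts
for lo,hi,rows in((370,392,range(100,320,10)),(272,296,list(range(93,112,3))+list(range(295,322,3)))):
    P=[]
    for r in rows:
        s=g[r,lo:hi]; w=np.clip(np.median(s)-60-s,0,None)
        if w.sum()>0: P.append(ray(c,((w*np.arange(lo,hi)).sum()/w.sum(),r),.01))
    P=np.array(P); f=np.polyfit(P[:,0],P[:,1],1); print(f,np.std(P[:,1]-np.polyval(f,P[:,0])),len(P),P[0],P[-1])
for uv in((102,86),(454,94),(453,330)): print(ray(c,uv,.01))
E
```

```text
[-0.05367659 -0.25533987] 0.00014476894345986167 22 [ 0.85009644 -0.30094167  0.01      ] [ 0.32665076 -0.27301459  0.01      ]
[-0.05368999 -0.01518591] 0.00023875412403423106 16 [ 0.87516609 -0.0619376   0.01      ] [ 0.31159773 -0.03163138  0.01      ]
[0.90706123 0.40603431 0.01      ]
[ 0.86014771 -0.48386789  0.01      ]
[ 0.27341316 -0.44962761  0.01      ]
```

View pics/crop1.png

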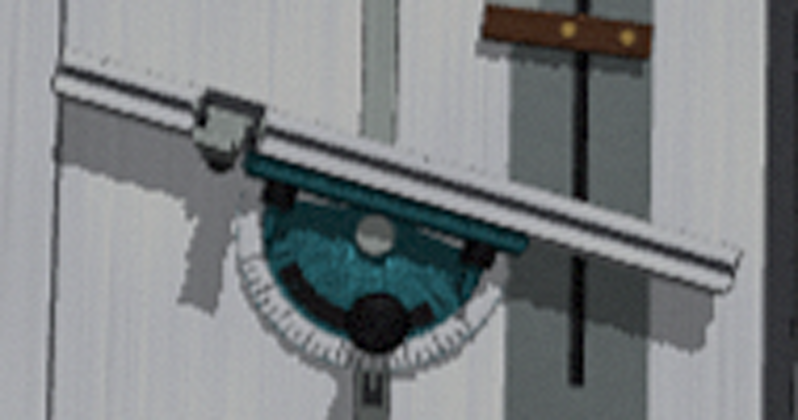

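The crop shows the fence groove line running from crop (62,72) to (735,255), the pivot screw at (376,234), the stop block centred at (222,128) and the handle at (376,323). Next I'll fit the fence line and compute the world points.

```bash
cat >> h.py <<'E'
def groove(c,p0,p1,skip=(236,262)):
    """fit the dark groove between px p0,p1: min grey within +-4px per column, subpixel"""
    g=c["pixels"].astype(float).mean(2); P=[]
    for u in range(int(p0[0])+4,int(p1[0])-4):
        if skip[0]<u<skip[1]: continue
        v=p0[1]+(p1[1]-p0[1])*(u-p0[0])/(p1[0]-p0[0]); a=int(round(v))-3
        s=g[a:a+7,u]; w=np.clip(s.mean()-s,0,None)**2
        P.append((u,(w*np.arange(a,a+7)).sum()/w.sum()))
    P=np.array(P)
    for _ in range(4):
        f=np.polyfit(*P.T,1); r=P[:,1]-np.polyval(f,P[:,0]); P=P[abs(r)<max(.4,2*r.std())]
    A,B=[ray(c,(u,np.polyval(f,u)),.065) for u in (p0[0],p1[0])]
    d=A-B; th=np.arctan2(-d[0],d[1])
    return A,B,th,th+0.0536,r.std(),len(P)
E
python3 - <<'E'
from h import *
c=pickle.load(open("top.pkl","rb"))
q=lambda x,y:(195+x/4.2,155+y/4.2)
A,B,th,h,s,n=groove(c,q(62,72),q(735,258)); print(A,B,"len",np.linalg.norm(A-B),"th",th,"head",h,s,n)
piv=ray(c,q(376,234),.03); print("pivot",piv,"slot y",-.0537*piv[0]-.0152)
print("handle",ray(c,q(378,322),.115))
cl=ray(c,q(376,323),.115)
print("block",ray(c,q(224,128),.086),"slip")
rot=lambda a:np.array([[np.cos(a),-np.sin(a)],[np.sin(a),np.cos(a)]])
piv[1]=-.0537*piv[0]-.0152
for nm,a in(("now",th),("square",-.0536)):
    for pt in((20,-200),(20,200),(20,-175),(32.5,110),(12.5,110),(32.5,-200),(32.5,200)):
        w=piv[:2]+rot(a)@np.array(pt)/1000; print(nm,pt,w.round(4),proj(c,[*w,.065]).round(1))
E
```

```text
[0.67353372 0.12995524 0.065     ] [ 0.54789998 -0.24742166  0.065     ] len 0.3977400721904784 th -0.32137235848384343 head -0.26777235848384345 0.11539759346139544 128
pivot [ 0.57585599 -0.04649739  0.03      ] slot y -0.04612346641112106
handle [ 0.52306589 -0.04402245  0.115     ]
block [0.63391284 0.03770623 0.086     ] slip
now (20, -200) [ 0.5317 -0.2422] [368.1 226.1]
now (20, 200) [0.658  0.1373] [206.8 177.6]
now (20, -175) [ 0.5396 -0.2185] [357.9 223. ]
now (32.5, 110) [0.6414 0.048 ] [244.4 183.5]
now (12.5, 110) [0.6225 0.0543] [241.9 191.5]
now (32.5, -200) [ 0.5435 -0.2461] [369.5 221. ]
now (32.5, 200) [0.6699 0.1334] [208.4 172.7]
square (20, -200) [ 0.5851 -0.2469] [369.1 203.5]
square (20, 200) [0.6065 0.1525] [200.8 199.3]
square (20, -175) [ 0.5865 -0.2219] [358.6 203.2]
square (32.5, 110) [0.6142 0.062 ] [238.8 195. ]
square (12.5, 110) [0.5942 0.063 ] [238.6 203.4]
square (32.5, -200) [ 0.5976 -0.2476] [369.2 198.2]
square (32.5, 200) [0.619  0.1518] [201.  194.1]
```

Call:
{"name": "carry_out", "arguments": {"offset": [[35,40,0],[35,40,0],[35,40,0],[35,40,0],[35,40,0],[40,45,0],[40,45,0],[0,0,0]], "rotation": [[0,0,-0.1],[0,0,-0.1],[0,0,-0.1],[0,0,-0.1],[0,0,-0.085],[0,0,0],[0,0,0],[0,0,0]], "claw": [1,1,1,1,1,1,1,1]}}

```text
clock: 1.1
tcp_pos: [0.4864, -0.2067, 0.2069]
eef_rot: [-0.078, -3.139, -0.001]
contact_force: [-0.7, 0.0, -0.1]
opening: -0.0002
grasp_force: 0.0
```

Call:
{"name": "carry_out", "arguments": {"offset": [[0,0,-50],[0,0,-50],[0,0,-50],[0,0,-18],[0,0,0]], "rotation": [[0,0,0],[0,0,0],[0,0,0],[0,0,0],[0,0,0]], "claw": [1,1,1,1,1]}}

```text
clock: 1.72
tcp_pos: [0.4828, -0.2101, 0.0385]
eef_rot: [-0.086, -3.136, -0.001]
contact_force: [0.0, -0.1, 0.1]
opening: -0.0001
grasp_force: 0.0
```

Run:
```python
from bench import eyes
import cv2
c=eyes.camera("top"); i=c["pixels"][:,:,::-1]
s=eyes.camera("scene")["pixels"][:,:,::-1]
cv2.imwrite("pics/p2.png",cv2.hconcat([cv2.resize(i[140:290,180:430],(500,300)),cv2.resize(s[170:320,180:330],(300,300))]))
```

```text
(no output)
```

View pics/p2.png

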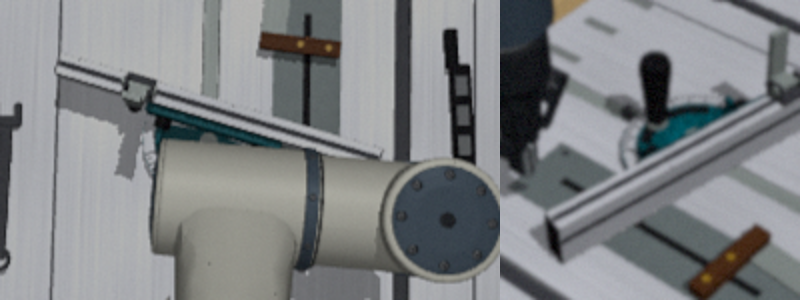

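Call:
{"name": "carry_out", "arguments": {"offset": [[15,0,0],[15,0,0],[4,0,0],[4,0,0],[4,0,0],[4,0,0],[4,0,0],[4,0,0],[4,0,0],[4,0,0],[4,0,0],[4,0,0],[4,0,0],[0,0,0],[0,0,0]], "rotation": [[0,0,0],[0,0,0],[0,0,0],[0,0,0],[0,0,0],[0,0,0],[0,0,0],[0,0,0],[0,0,0],[0,0,0],[0,0,0],[0,0,0],[0,0,0],[0,0,0],[0,0,0]], "claw": [1,1,1,1,1,1,1,1,1,1,1,1,1,1,1]}}

```text
clock: 3.7
tcp_pos: [0.5594, -0.2095, 0.0401]
eef_rot: [0.085, 3.139, 0.0]
contact_force: [-0.6, -1.0, 1.4]
opening: 0.0001
grasp_force: 0.7
```

Run:
```python
from bench import eyes
import cv2,pickle
c=eyes.camera("top"); i=c["pixels"][:,:,::-1]; pickle.dump(c,open("t3.pkl","wb"))
cv2.imwrite("pics/p3.png",cv2.resize(i[155:255,195:385],None,fx=4.2,fy=4.2,interpolation=cv2.INTER_CUBIC))
```

```text
(no output)
```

View pics/p3.png

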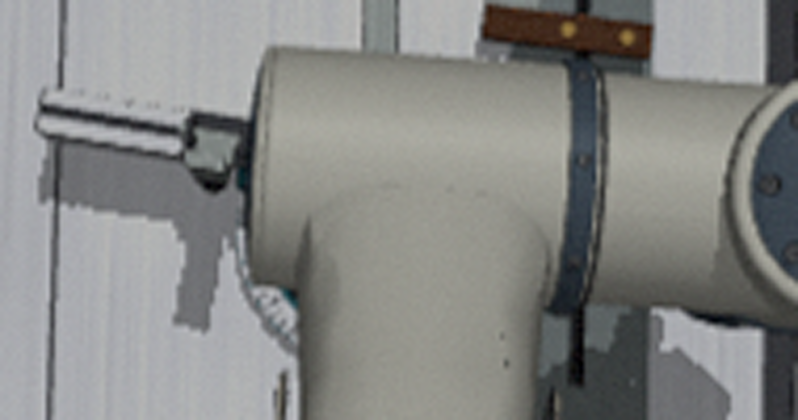

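The arm covers most of the fence. The left part is still visible: end near crop (45,115), block at (215,143). I'll fit that stretch of groove.

Run:
```python
from h import *
c=pickle.load(open("t3.pkl","rb"))
q=lambda x,y:(195+x/4.2,155+y/4.2)
print(groove(c,q(45,108),q(190,126),(0,1)))
```

```text
(array([0.65095337, 0.1400577 , 0.065     ]), array([0.63438738, 0.05807848, 0.065     ]), np.float64(-0.19939034308347572), np.float64(-0.14579034308347572), np.float64(0.11833476010757095), 27)
```

Call:
{"name": "carry_out", "arguments": {"offset": [[4,0,0],[4,0,0],[4,0,0],[4,0,0],[3,0,0],[0,0,0],[0,0,0]], "rotation": [[0,0,0],[0,0,0],[0,0,0],[0,0,0],[0,0,0],[0,0,0],[0,0,0]], "claw": [1,1,1,1,1,1,1]}}

```text
clock: 4.62
tcp_pos: [0.5782, -0.2096, 0.04]
eef_rot: [0.085, 3.139, 0.0]
contact_force: [-0.4, -1.1, 1.9]
opening: 0.0001
grasp_force: 0.7
```

Run:
```python
from bench import eyes
from h import *
c=eyes.camera("top"); pickle.dump(c,open("t4.pkl","wb"))
q=lambda x,y:(195+x/4.2,155+y/4.2)
g=c["pixels"].mean(2).astype(int)
print(g[176:200,206:240:6])
```

```text
[[172 176 175 176 179 176]
 [171 174 174 176 179 177]
 [172 174 175 176 180 179]
 [173 174 176 175 179 178]
 [175 173 174 179 178 176]
 [173 176 178 173 181 176]
 [172 174 176 177 176 180]
 [174 176 177 177 179 179]
 [167 176 176 177 178 178]
 [168 176 174 168 179 180]
 [178 175 173 159 177 179]
 [179 177 175 171 177 180]
 [143 164 178 179 177 161]
 [ 67 118 142 148 167 122]
 [ 50  48  42  66 115 111]
 [101  65  46  47  44 105]
 [161 135 123  97  66  81]
 [178 178 177 161 136  68]
 [181 182 176 175 178 110]
 [143 145 161 179 177 127]
 [ 55  62 104 145 144 101]
 [ 89  81  73  63  61  74]
 [111 109 102  91  86  77]
 [112 109 114 114 111 103]]
```

Run:
```python
from h import *
c=pickle.load(open("t4.pkl","rb"))
print(groove(c,(200,189.6),(237,191.4),(0,1)))
```

```text
(array([0.63010012, 0.15407497, 0.065     ]), array([0.62239971, 0.06607821, 0.065     ]), np.float64(-0.08728552155004371), np.float64(-0.03368552155004371), np.float64(0.07825294702742906), 29)
```

Call:
{"name": "carry_out", "arguments": {"offset": [[2,0,0],[2,0,0],[0.5,0,0],[0,0,0],[0,0,0],[-30,0,0],[-50,0,30],[-50,0,40],[-50,0,40],[-50,-40,0],[0,-60,0],[0,-60,0],[0,0,0]], "rotation": [[0,0,0],[0,0,0],[0,0,0],[0,0,0],[0,0,0],[0,0,0],[0,0,0],[0,0,0],[0,0,0],[0,0,0],[0,0,0],[0,0,0],[0,0,0]], "claw": [1,1,1,1,1,1,1,1,1,1,1,1,1]}}

```text
clock: 6.3
tcp_pos: [0.3557, -0.3721, 0.1472]
eef_rot: [0.092, 3.14, -0.001]
contact_force: [-0.8, 0.8, -0.8]
opening: -0.0002
grasp_force: 0.0
```

Run:
```python
from bench import eyes
from h import *
import cv2
c=eyes.camera("top"); pickle.dump(c,open("t5.pkl","wb"))
i=c["pixels"][:,:,::-1]
cv2.imwrite("pics/p5.png",cv2.resize(i[155:255,195:385],None,fx=4.2,fy=4.2,interpolation=cv2.INTER_CUBIC))
print(groove(c,(201,191.5),(369,195.5)))
```

```text
(array([0.62504032, 0.15178466, 0.065     ]), array([ 0.60104609, -0.24729385,  0.065     ]), np.float64(-0.06005178800491552), np.float64(-0.006451788004915519), np.float64(0.08107809258942654), 133)
```

View pics/p5.png

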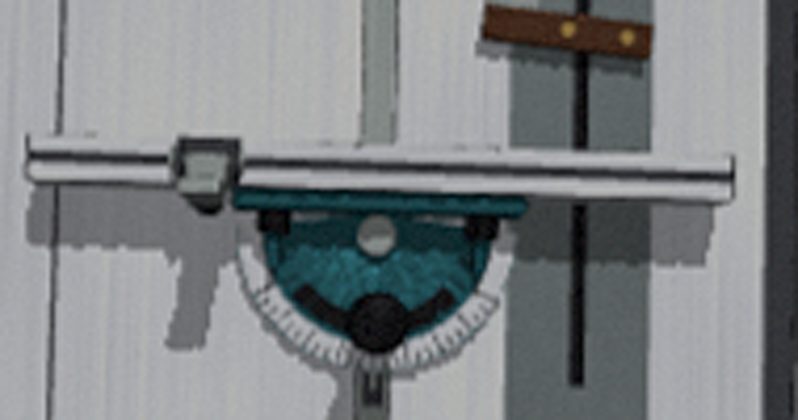

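The fence now reads -0.0065 rad from square, so I'll repeat the push with about 1 mm more.

Call:
{"name": "carry_out", "arguments": {"offset": [[0,60,0],[0,60,0],[50,40,0],[50,0,-40],[50,0,-40],[50,0,-30],[22,0,0],[6,0,0],[2,0,0],[1,0,0],[0,0,0],[0,0,0],[-30,0,0],[-50,0,30],[-50,0,40],[-50,0,40],[-51,-40,0],[0,-60,0],[0,-60,0],[0,0,0]], "rotation": [[0,0,0],[0,0,0],[0,0,0],[0,0,0],[0,0,0],[0,0,0],[0,0,0],[0,0,0],[0,0,0],[0,0,0],[0,0,0],[0,0,0],[0,0,0],[0,0,0],[0,0,0],[0,0,0],[0,0,0],[0,0,0],[0,0,0],[0,0,0]], "claw": [1,1,1,1,1,1,1,1,1,1,1,1,1,1,1,1,1,1,1,1]}}

```text
clock: 8.85
tcp_pos: [0.3554, -0.3716, 0.1474]
eef_rot: [-0.093, -3.14, 0.001]
contact_force: [-0.7, 1.3, -0.8]
opening: -0.0001
grasp_force: 0.0
```

Run:
```python
from bench import eyes
from h import *
c=eyes.camera("top"); pickle.dump(c,open("t6.pkl","wb"))
A,B,th,h,s,n=groove(c,(201,191.5),(369,195.5)); print(A,B,h,s,n)
q=lambda x,y:(195+x/4.2,155+y/4.2)
print("tip@.138",ray(c,q(206,170),.138),"block@.086",ray(c,q(207,155),.086))
piv=np.array([.5759,-.0461]); a=-.0536
rot=np.array([[np.cos(a),-np.sin(a)],[np.sin(a),np.cos(a)]])
for pt in((-10,98),(32.5,98)): print(pt,piv+rot@np.array(pt)/1000)
```

```text
[0.62503495 0.15178476 0.065     ] [ 0.60105558 -0.24729426  0.065     ] -0.006414616665700132 0.08168901418685831 133
tip@.138 [0.60571661 0.04526471 0.138     ] block@.086 [0.61908556 0.04754076 0.086     ]
(-10, 98) [0.57116465 0.052295  ]
(32.5, 98) [0.61360361 0.05001809]
```

Call:
{"name": "carry_out", "arguments": {"offset": [[0,60,0],[0,60,0],[50,40,0],[50,0,-40],[50,0,-40],[50,0,-30],[22,0,0],[8,0,0],[1,0,0],[0,0,0],[0,0,0]], "rotation": [[0,0,0],[0,0,0],[0,0,0],[0,0,0],[0,0,0],[0,0,0],[0,0,0],[0,0,0],[0,0,0],[0,0,0],[0,0,0]], "claw": [1,1,1,1,1,1,1,1,1,1,1]}}

```text
clock: 10.28
tcp_pos: [0.5836, -0.2093, 0.0409]
eef_rot: [0.085, 3.139, -0.0]
contact_force: [-0.7, 0.1, -0.2]
opening: -0.0001
grasp_force: 0.0
```

Call:
{"name": "carry_out", "arguments": {"offset": [[1,0,0],[0,0,0]], "rotation": [[0,0,0],[0,0,0]], "claw": [1,1]}}

```text
clock: 10.52
tcp_pos: [0.5844, -0.2094, 0.0404]
eef_rot: [-0.085, -3.14, 0.0]
contact_force: [-2.2, 0.8, 2.1]
opening: -0.0001
grasp_force: 1.8
```

Run:
```python
from bench import eyes
from h import *
c0=pickle.load(open("t6.pkl","rb"));c=eyes.camera("top")
for k in(c0,c): print(groove(k,(200,191.4),(237,192.3),(0,1))[2:])
```

```text
(np.float64(-0.06381497266937972), np.float64(-0.010214972669379714), np.float64(0.07463976281172532), 29)
(np.float64(-0.051715956052514056), np.float64(0.0018840439474859458), np.float64(0.06285401966328749), 29)
```

Call:
{"name": "carry_out", "arguments": {"offset": [[-30,0,0],[-50,0,30],[-50,0,40],[-50,0,40],[-50,-40,0],[0,-60,0],[0,-60,0],[0,0,0]], "rotation": [[0,0,0],[0,0,0],[0,0,0],[0,0,0],[0,0,0],[0,0,0],[0,0,0],[0,0,0]], "claw": [1,1,1,1,1,1,1,1]}}

```text
clock: 11.58
tcp_pos: [0.3578, -0.3715, 0.1472]
eef_rot: [-0.093, -3.14, 0.0]
contact_force: [0.2, 0.9, 0.0]
opening: -0.0002
grasp_force: 0.0
```

Run:
```python
from bench import eyes
from h import *
c=eyes.camera("top"); pickle.dump(c,open("t7.pkl","wb"))
A,B,th,h,s,n=groove(c,(201,192),(369,195)); print(A,B,h,s,n)
# independent: front top edge & back edge lines, half-level crossing
g=c["pixels"].astype(float).mean(2)
print(g[184:206,[205,215,225,270,310,350,360]].astype(int))
```

```text
[0.6228563  0.15182487 0.065     ] [ 0.6032657  -0.24738747  0.065     ] 0.004566217648125419 0.08140174579395833 133
[[171 174 175 176 167 143 176]
 [173 174 175 175 169 151 177]
 [170 172 176 178 165 161 175]
 [167 155 157 175 165 160 177]
 [170 147 151 169 165 161 175]
 [175 175 175 166 165 157 177]
 [179 178 179 174 165 161 171]
 [137 148 150 176 174 169 169]
 [ 47  64  86 144 174 176 175]
 [ 45  44  43  64 144 179 176]
 [125 103  81  49  65 140 148]
 [179 162 144 103  45  45  65]
 [177 174 175 157 100  43  46]
 [163 179 178 169 156 126 104]
 [108 143 142 175 173 178 158]
 [ 75  64  50 138 177 178 177]
 [ 98  95  90  21 138 162 179]
 [109 115 117  26  17 109 143]
 [108 115 113  49  45  70  64]
 [109 111 114  55  64  95  92]
 [106 113 113  35  54 104 114]
 [108 112 112  29  30 104 113]]
```

The fence is now at +0.0046 rad, slightly over. I'll nudge it back from behind the left end, which is on the way to the stop.

Call:
{"name": "carry_out", "arguments": {"offset": [[12,54,0],[12,54,0],[12,54,0],[12,54,0],[12,54,0],[12,54,0],[12,54,0],[12,54,0],[12,58,0],[0,0,0],[30,0,-50],[30,0,-57],[30,0,0],[20,0,0],[0,0,0]], "rotation": [[0,0,0],[0,0,0],[0,0,0],[0,0,0],[0,0,0],[0,0,0],[0,0,0],[0,0,0],[0,0,0],[0,0,0],[0,0,0],[0,0,0],[0,0,0],[0,0,0],[0,0,0]], "claw": [1,1,1,1,1,1,1,1,1,1,1,1,1,1,1]}}

```text
clock: 13.5
tcp_pos: [0.5757, 0.1217, 0.0426]
eef_rot: [0.086, 3.14, 0.0]
contact_force: [-1.1, 0.3, -0.6]
opening: -0.0007
grasp_force: 0.0
```

Run:
```python
from bench import eyes
from h import *
import cv2
c=eyes.camera("top"); pickle.dump(c,open("t8.pkl","wb"))
c0=pickle.load(open("t7.pkl","rb"))
for k in (c0,c): print(groove(k,(295,193.7),(369,195),(0,1))[2:])
i=c["pixels"][:,:,::-1]
s=eyes.camera("scene")["pixels"][:,:,::-1]
cv2.imwrite("pics/p8.png",cv2.hconcat([cv2.resize(i[140:290,150:400],(500,300)),cv2.resize(s[150:300,220:370],(300,300))]))
```

```text
(np.float64(-0.04958111979794959), np.float64(0.004018880202050414), np.float64(0.07946983137895526), 66)
(np.float64(-0.04946326008682949), np.float64(0.004136739913170512), np.float64(0.07847169243978655), 66)
```

View pics/p8.png

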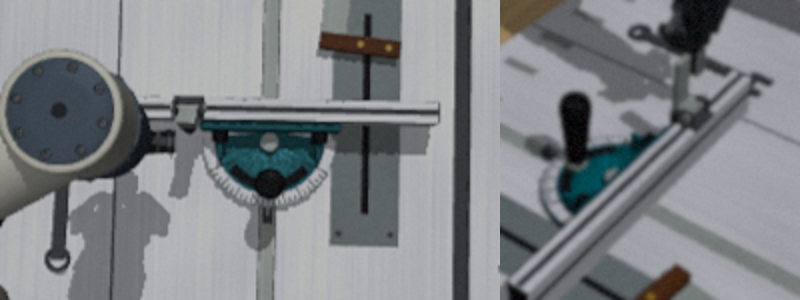

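The finger stands behind the left end of the fence and the stop arm is clear of the gripper. The groove's right half (about 295 to 369 px) is still in view, so I'll advance slowly and re-measure.

Call:
{"name": "carry_out", "arguments": {"offset": [[15,0,0],[6,0,0],[2,0,0],[0,0,0],[1,0,0],[0.5,0,0],[0,0,0],[0,0,0]], "rotation": [[0,0,0],[0,0,0],[0,0,0],[0,0,0],[0,0,0],[0,0,0],[0,0,0],[0,0,0]], "claw": [1,1,1,1,1,1,1,1]}}

```text
clock: 14.6
tcp_pos: [0.6, 0.1217, 0.0427]
eef_rot: [-0.085, -3.14, 0.0]
contact_force: [-0.1, 0.2, -0.3]
opening: -0.0
grasp_force: 0.0
```

```bash
cat > m.py <<'E'
from bench import eyes
from h import *
c=eyes.camera("top"); pickle.dump(c,open("tm.pkl","wb"))
print(groove(c,(275,193.4),(369,195),(0,1))[3:])
E
python3 m.py
```

```text
(np.float64(0.004801915456862461), np.float64(0.07701191436757902), 86)
```

Call:
{"name": "carry_out", "arguments": {"offset": [[0.5,0,0],[0.5,0,0],[0.5,0,0],[0,0,0]], "rotation": [[0,0,0],[0,0,0],[0,0,0],[0,0,0]], "claw": [1,1,1,1]}}

```text
clock: 15.15
tcp_pos: [0.6016, 0.1217, 0.0427]
eef_rot: [0.085, 3.14, -0.0]
contact_force: [-0.4, -0.8, -0.3]
opening: 0.0001
grasp_force: 0.0
```

```bash
python3 m.py
```

```text
(np.float64(0.005156098284507776), np.float64(0.07805864214261277), 86)
```

Call:
{"name": "carry_out", "arguments": {"offset": [[0.5,0,0],[0.5,0,0],[0,0,0]], "rotation": [[0,0,0],[0,0,0],[0,0,0]], "claw": [1,1,1]}}

```text
clock: 15.58
tcp_pos: [0.6026, 0.1217, 0.0428]
eef_rot: [-0.085, -3.14, -0.0]
contact_force: [0.3, 0.7, 0.2]
opening: -0.0001
grasp_force: 0.0
```

```bash
python3 m.py
```

```text
(np.float64(0.005061617152502154), np.float64(0.0816053206365072), 86)
```

Call:
{"name": "carry_out", "arguments": {"offset": [[0.5,0,0],[0.5,0,0],[0,0,0]], "rotation": [[0,0,0],[0,0,0],[0,0,0]], "claw": [1,1,1]}}

```text
clock: 16.0
tcp_pos: [0.6035, 0.1217, 0.0427]
eef_rot: [-0.085, -3.14, 0.0]
contact_force: [-0.1, -0.4, 0.1]
opening: -0.0002
grasp_force: 0.0
```

```bash
python3 m.py
```

```text
(np.float64(0.005017914470563177), np.float64(0.08143248699829185), 86)
```

Call:
{"name": "carry_out", "arguments": {"offset": [[0.5,0,0],[0.5,0,0],[0,0,0]], "rotation": [[0,0,0],[0,0,0],[0,0,0]], "claw": [1,1,1]}}

```text
clock: 16.42
tcp_pos: [0.6046, 0.1217, 0.0428]
eef_rot: [0.085, 3.14, -0.0]
contact_force: [0.5, 0.2, -0.5]
opening: 0.0002
grasp_force: 0.0
```

```bash
python3 m.py
```

```text
(np.float64(0.005026253140105352), np.float64(0.07685528452427703), 86)
```

Call:
{"name": "carry_out", "arguments": {"offset": [[0.5,0,0],[0.5,0,0],[0,0,0]], "rotation": [[0,0,0],[0,0,0],[0,0,0]], "claw": [1,1,1]}}

```text
clock: 16.85
tcp_pos: [0.6056, 0.1217, 0.0428]
eef_rot: [0.085, 3.14, 0.0]
contact_force: [-0.4, -0.2, 0.9]
opening: 0.0002
grasp_force: 0.0
```

```bash
python3 m.py
```

```text
(np.float64(0.005062038080809524), np.float64(0.08062627539261659), 86)
```

The finger should have touched by now, so I'll look.

Run:
```python
from bench import eyes,sensors
from h import *
import cv2
s=eyes.camera("scene"); i=s["pixels"][:,:,::-1]; o=sensors.get_obs(); print(o["tcp_pos"],proj(s,o["tcp_pos"]))
t=pickle.load(open("tm.pkl","rb"))["pixels"][:,:,::-1]
cv2.imwrite("pics/p9.png",cv2.hconcat([cv2.resize(i[130:250,270:390],(480,480),interpolation=cv2.INTER_CUBIC),cv2.resize(t[150:250,165:225],(288,480),interpolation=cv2.INTER_CUBIC)]))
```

```text
[0.60552773 0.12165868 0.04274505] [326.28786318 197.58959889]
```

View pics/p9.png

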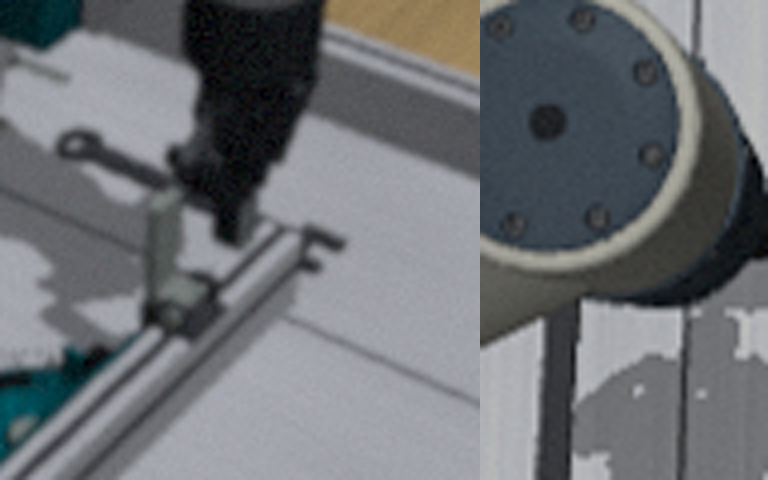

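The tip (projected at crop (225,270)) is right behind the fence's left end, not yet pressing. I'll continue in small steps.

Call:
{"name": "carry_out", "arguments": {"offset": [[0.5,0,0],[0.5,0,0],[0,0,0]], "rotation": [[0,0,0],[0,0,0],[0,0,0]], "claw": [1,1,1]}}

```text
clock: 17.32
tcp_pos: [0.6065, 0.1217, 0.0428]
eef_rot: [-0.085, -3.14, 0.0]
contact_force: [0.4, 0.6, 0.2]
opening: -0.0003
grasp_force: 0.0
```

```bash
python3 m.py
```

```text
(np.float64(0.004902711308702089), np.float64(0.07743526442588829), 86)
```

Call:
{"name": "carry_out", "arguments": {"offset": [[0.5,0,0],[0.5,0,0],[0,0,0]], "rotation": [[0,0,0],[0,0,0],[0,0,0]], "claw": [1,1,1]}}

```text
clock: 17.75
tcp_pos: [0.6076, 0.1217, 0.0428]
eef_rot: [0.085, 3.14, -0.0]
contact_force: [0.3, -0.2, -0.3]
opening: 0.0004
grasp_force: 0.0
```

```bash
python3 m.py
```

```text
(np.float64(0.005058907995106672), np.float64(0.08068900745229599), 86)
```

Call:
{"name": "carry_out", "arguments": {"offset": [[0.5,0,0],[0.5,0,0],[0,0,0]], "rotation": [[0,0,0],[0,0,0],[0,0,0]], "claw": [1,1,1]}}

```text
clock: 18.18
tcp_pos: [0.6086, 0.1217, 0.0427]
eef_rot: [-0.085, -3.14, 0.0]
contact_force: [-0.2, -0.1, -0.7]
opening: -0.0002
grasp_force: 0.0
```

```bash
python3 m.py
```

```text
(np.float64(0.005099216673317676), np.float64(0.08265061246197349), 86)
```

Run:
```python
from h import *
import cv2
from bench import sensors
c=pickle.load(open("tm.pkl","rb")); c8=pickle.load(open("t8.pkl","rb"))
for k in(c8,c): print(groove(k,(275,193.4),(369,195),(0,1))[:2])
o=sensors.get_obs(); print(o["tcp_pos"],o["contact_force"],o["qpos"],o["wrist_torque"])
from bench import eyes
w=eyes.camera("wrist"); print(w["tool_from_camera"])
s=eyes.camera("scene"); 
i=s["pixels"][:,:,::-1]
cv2.imwrite("pics/p10.png",cv2.hconcat([w["pixels"][:,:,::-1][::1,:][:,:,:].copy() if 0 else cv2.resize(w["pixels"][:,:,::-1],(467,350)),cv2.resize(i[160:230,300:366],(330,350),interpolation=cv2.INTER_CUBIC)]))
```

```text
(array([ 0.61414959, -0.02418214,  0.065     ]), array([ 0.60330198, -0.247389  ,  0.065     ]))
(array([ 0.61414121, -0.0241819 ,  0.065     ]), array([ 0.60330698, -0.24738921,  0.065     ]))
[0.60852166 0.12167199 0.04275311] [-2.02681495e-01  2.42250353e-04  3.46638423e-01] [ 4.48781730e-01  4.85951126e-01  1.88955191e-02 -1.56226261e-05
 -1.10377156e+00 -2.07378322e+00] [-0.01633075 -0.01124425  0.00648405]
[[-1.64151423e-03 -9.54546189e-01 -2.98058516e-01  7.60480300e-02]
 [ 9.99998490e-01 -1.39692257e-03 -1.03363809e-03 -1.02003072e-03]
 [ 5.70290627e-04 -2.98059763e-01  9.54547041e-01 -1.65843862e-01]
 [ 0.00000000e+00  0.00000000e+00  0.00000000e+00  1.00000000e+00]]
```

View pics/p10.png

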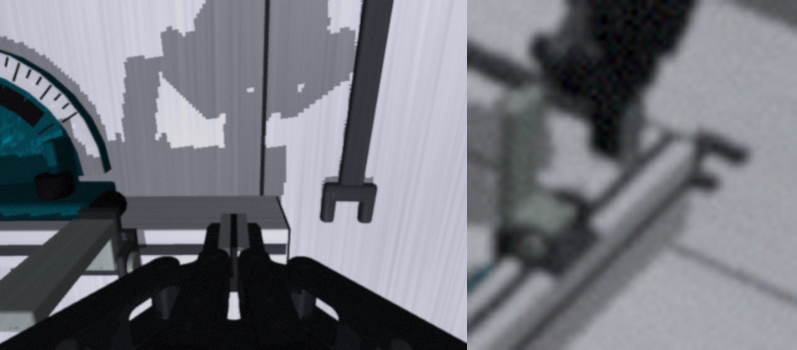

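The wrist view shows the tips at about (233,213) in front of the fence's back face, which spans rows 197–222. I'll compute the back edge position from this view.

Run:
```python
from h import *
from bench import sensors,eyes
from scipy.spatial.transform import Rotation as Ro
o=sensors.get_obs(); w=eyes.camera("wrist")
T=np.eye(4);T[:3,:3]=Ro.from_rotvec(o["eef_rot"]).as_matrix();T[:3,3]=o["tcp_pos"]
M=np.linalg.inv(T@w["tool_from_camera"]); c=dict(K=w["K"],R=M[:3,:3],t=M[:3,3])
f=560/467
g=w["pixels"].mean(2).astype(int)
for u in(200,320): print([ (r,g[r,u]) for r in range(228,310,2)])
print("tcp px",proj(c,o["tcp_pos"]),"tip+x11",proj(c,o["tcp_pos"]+[.011,0,0]),"tip-x11",proj(c,o["tcp_pos"]-[.011,0,0]))
for r in(197,222,228): print(r,ray(c,(200*f,r*f),.065),ray(c,(200*f,r*f),.013))
```

```text
[(228, np.int64(124)), (230, np.int64(123)), (232, np.int64(126)), (234, np.int64(117)), (236, np.int64(88)), (238, np.int64(79)), (240, np.int64(80)), (242, np.int64(84)), (244, np.int64(82)), (246, np.int64(83)), (248, np.int64(78)), (250, np.int64(83)), (252, np.int64(81)), (254, np.int64(83)), (256, np.int64(83)), (258, np.int64(82)), (260, np.int64(82)), (262, np.int64(83)), (264, np.int64(84)), (266, np.int64(84)), (268, np.int64(83)), (270, np.int64(83)), (272, np.int64(83)), (274, np.int64(92)), (276, np.int64(162)), (278, np.int64(208)), (280, np.int64(211)), (282, np.int64(210)), (284, np.int64(210)), (286, np.int64(210)), (288, np.int64(209)), (290, np.int64(208)), (292, np.int64(174)), (294, np.int64(68)), (296, np.int64(56)), (298, np.int64(58)), (300, np.int64(59)), (302, np.int64(57)), (304, np.int64(59)), (306, np.int64(122)), (308, np.int64(34))]
[(228, np.int64(119)), (230, np.int64(117)), (232, np.int64(118)), (234, np.int64(106)), (236, np.int64(86)), (238, np.int64(85)), (240, np.int64(85)), (242, np.int64(86)), (244, np.int64(85)), (246, np.int64(86)), (248, np.
[... 279 characters left out ...]
112)), (276, np.int64(191)), (278, np.int64(216)), (280, np.int64(216)), (282, np.int64(215)), (284, np.int64(218)), (286, np.int64(217)), (288, np.int64(214)), (290, np.int64(211)), (292, np.int64(135)), (294, np.int64(56)), (296, np.int64(56)), (298, np.int64(57)), (300, np.int64(59)), (302, np.int64(44)), (304, np.int64(16)), (306, np.int64(9)), (308, np.int64(12))]
tcp px [282.29463619 252.93495828] tip+x11 [283.40296764 271.79210079] tip-x11 [281.14548069 233.3832357 ]
197 [0.58910911 0.10359203 0.065     ] [0.60960534 0.09591447 0.013     ]
222 [0.60386244 0.10225384 0.065     ] [0.6297015  0.09409167 0.013     ]
228 [0.60752968 0.10192121 0.065     ] [0.63469682 0.09363857 0.013     ]
```

Call:
{"name": "carry_out", "arguments": {"offset": [[0.5,0,0],[0.5,0,0],[0.5,0,0],[0,0,0]], "rotation": [[0,0,0],[0,0,0],[0,0,0],[0,0,0]], "claw": [1,1,1,1]}}

```text
clock: 18.88
tcp_pos: [0.6101, 0.1217, 0.0428]
eef_rot: [0.085, 3.14, -0.0]
contact_force: [-0.3, -0.0, 1.3]
opening: -0.0001
grasp_force: 0.0
```

```bash
python3 m.py
```

```text
(np.float64(0.005073193060839955), np.float64(0.07723578299596251), 86)
```

The contradiction fits one explanation: the real fingertips sit about 20 mm higher than I assumed and are passing over the fence top. I'll back off, go lower and approach again.

Call:
{"name": "carry_out", "arguments": {"offset": [[-15,0,0],[-15,0,0],[0,0,-10],[0,0,-10],[0,0,0],[10,0,0],[5,0,0],[2,0,0],[0,0,0],[0,0,0]], "rotation": [[0,0,0],[0,0,0],[0,0,0],[0,0,0],[0,0,0],[0,0,0],[0,0,0],[0,0,0],[0,0,0],[0,0,0]], "claw": [1,1,1,1,1,1,1,1,1,1]}}

```text
clock: 20.18
tcp_pos: [0.5969, 0.1217, 0.0228]
eef_rot: [0.085, 3.14, 0.0]
contact_force: [-0.3, 0.5, 0.1]
opening: 0.0
grasp_force: 0.0
```

```bash
python3 m.py
```

```text
(np.float64(0.005029312239214455), np.float64(0.07664790493842599), 86)
```

Call:
{"name": "carry_out", "arguments": {"offset": [[0.5,0,0],[0.5,0,0],[0.5,0,0],[0.5,0,0],[0,0,0]], "rotation": [[0,0,0],[0,0,0],[0,0,0],[0,0,0],[0,0,0]], "claw": [1,1,1,1,1]}}

```text
clock: 20.85
tcp_pos: [0.5986, 0.1217, 0.0228]
eef_rot: [-0.085, -3.14, 0.0]
contact_force: [-3.5, 0.8, 3.0]
opening: -0.0003
grasp_force: 1.3
```

```bash
python3 m.py
```

```text
(np.float64(0.004710344292005113), np.float64(0.07987396845780402), 86)
```

Contact made at x=0.5986. I'll push it the last bit.

Call:
{"name": "carry_out", "arguments": {"offset": [[0.3,0,0],[0.3,0,0],[0,0,0]], "rotation": [[0,0,0],[0,0,0],[0,0,0]], "claw": [1,1,1]}}

```text
clock: 21.28
tcp_pos: [0.5996, 0.1216, 0.0228]
eef_rot: [-0.085, -3.14, 0.0]
contact_force: [-3.7, -0.4, 3.2]
opening: -0.0001
grasp_force: 1.3
```

```bash
python3 m.py
```

```text
(np.float64(-0.0009928138933590555), np.float64(0.08258081521617879), 86)
```

Call:
{"name": "carry_out", "arguments": {"offset": [[-20,0,0],[-20,0,20],[0,0,53],[0,-25,0],[0,-25,0],[0,-25,0],[0,0,0]], "rotation": [[0,0,0],[0,0,0],[0,0,0],[0,0,0],[0,0,0],[0,0,0],[0,0,0]], "claw": [1,1,1,1,1,1,1]}}

```text
clock: 22.2
tcp_pos: [0.5603, 0.0455, 0.0959]
eef_rot: [0.088, 3.139, 0.0]
contact_force: [0.1, 0.3, -1.0]
opening: 0.0002
grasp_force: 0.0
```

```bash
python3 - <<'E'
from h import *
from bench import sensors,eyes
from scipy.spatial.transform import Rotation as Ro
import cv2
o=sensors.get_obs(); print(o["tcp_pos"]); w=eyes.camera("wrist")
s=eyes.camera("scene")["pixels"][:,:,::-1]
cv2.imwrite("pics/p11.png",cv2.hconcat([cv2.resize(w["pixels"][:,:,::-1],(467,350)),cv2.resize(s[140:240,260:355],(332,350),interpolation=cv2.INTER_CUBIC)]))
T=np.eye(4);T[:3,:3]=Ro.from_rotvec(o["eef_rot"]).as_matrix();T[:3,3]=o["tcp_pos"]
M=np.linalg.inv(T@w["tool_from_camera"]); c=dict(K=w["K"],R=M[:3,:3],t=M[:3,3])
print("tcp px",proj(c,o["tcp_pos"])*467/560,"leg foot/top",proj(c,[.594,.0475,.08])*467/560,proj(c,[.592,.0475,.138])*467/560)
E
python3 m.py
```

```text
[0.56029854 0.0455213  0.09587582]
tcp px [235.41413292 210.92612234] leg foot/top [240.65613588 244.46114717] [243.0835028  300.29066867]
(np.float64(-0.001373365914071667), np.float64(0.0872661325038997), 86)
```

View pics/p11.png

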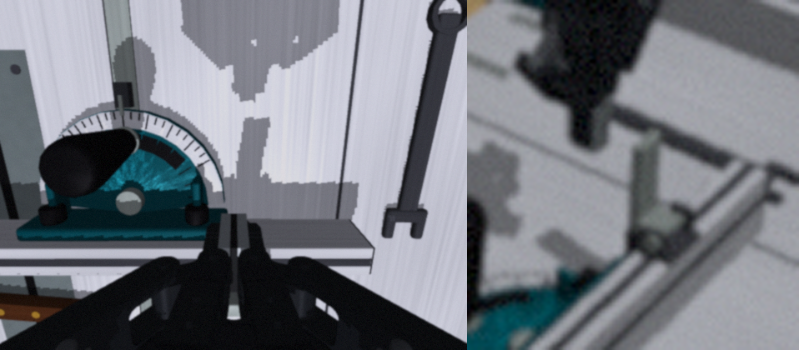

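The finger is behind the leg and level with its middle: tip at crop (585,145), leg from (648,135) down to (640,220). The head reads -0.001 rad, so I'll flip the arm now.

Call:
{"name": "carry_out", "arguments": {"offset": [[8,0,0],[6,0,0],[5,0,0],[5,0,0],[5,0,0],[5,0,0],[5,0,0],[5,0,0],[5,0,0],[5,0,0],[5,0,0],[5,0,0],[5,0,0],[0,0,0],[-20,0,0],[-40,0,0],[-50,0,20],[-50,0,20]], "rotation": [[0,0,0],[0,0,0],[0,0,0],[0,0,0],[0,0,0],[0,0,0],[0,0,0],[0,0,0],[0,0,0],[0,0,0],[0,0,0],[0,0,0],[0,0,0],[0,0,0],[0,0,0],[0,0,0],[0,0,0],[0,0,0]], "claw": [1,1,1,1,1,1,1,1,1,1,1,1,1,1,1,1,1,1]}}

```text
clock: 24.6
tcp_pos: [0.4671, 0.0465, 0.1361]
eef_rot: [-0.085, -3.14, 0.0]
contact_force: [-0.4, 0.5, 0.3]
opening: 0.0002
grasp_force: 0.0
```

Call:
{"name": "carry_out", "arguments": {"offset": [[-30,-50,10],[0,-55,0],[0,-55,0],[0,-55,0],[0,-55,0],[0,-55,0],[0,-55,0],[0,-20,0],[0,0,0],[0,0,0]], "rotation": [[0,0,0],[0,0,0],[0,0,0],[0,0,0],[0,0,0],[0,0,0],[0,0,0],[0,0,0],[0,0,0],[0,0,0]], "claw": [1,1,1,1,1,1,1,1,1,1]}}

```text
clock: 25.85
tcp_pos: [0.4387, -0.3524, 0.1459]
eef_rot: [0.084, 3.14, 0.001]
contact_force: [0.6, 0.2, 0.2]
opening: -0.0002
grasp_force: 0.0
```

Run:
```python
from h import *
from bench import eyes
import cv2
c=eyes.camera("top"); t0=pickle.load(open("t7.pkl","rb"))
pickle.dump(c,open("t12.pkl","wb")); s=eyes.camera("scene"); pickle.dump(s,open("s12.pkl","wb"))
A,B,th,h,sd,n=groove(c,(201,193),(369,194.5)); print(A,B,"head",h,sd,n)
# bystander / stop changes between pictures
d=cv2.absdiff(c["pixels"],t0["pixels"]).max(2); m=(d>50).astype(np.uint8)
k=cv2.connectedComponentsWithStats(m)[2]; print([r.tolist() for r in k[1:] if r[4]>6])
s0=pickle.load(open("scene.pkl","rb"))
d=cv2.absdiff(s["pixels"],s0["pixels"]).max(2); k=cv2.connectedComponentsWithStats((d>50).astype(np.uint8))[2]; print([r.tolist() for r in k[1:] if r[4]>25])
# block x extent along the fence in old/new top image
g=lambda q:q["pixels"].mean(2).astype(int)
print(g(t0)[186:206,232:256:2]);print(g(c)[176:206,232:256:2])
```

```text
[0.62404778 0.15180293 0.065     ] [ 0.6020431  -0.24733591  0.065     ] head -0.0014746330856533693 0.08519393447805516 133
[[239, 168, 11, 20, 163], [238, 193, 11, 9, 75], [296, 194, 157, 226, 8173], [386, 195, 19, 12, 57], [206, 198, 11, 1, 11], [235, 217, 12, 22, 138], [434, 221, 105, 159, 2619], [386, 243, 5, 5, 14], [479, 248, 48, 72, 783], [524, 249, 25, 6, 38], [508, 253, 52, 64, 2697], [552, 252, 5, 4, 8], [430, 298, 4, 11, 12], [436, 302, 4, 8, 10], [528, 316, 7, 4, 20], [527, 317, 33, 66, 1680], [406, 318, 46, 102, 628], [369, 329, 5, 2, 7], [431, 370, 19, 50, 275], [420, 384, 8, 3, 15], [295, 391, 5, 4, 7], [327, 392, 6, 3, 7], [298, 394, 6, 4, 10], [306, 397, 4, 6, 8], [296, 403, 11, 17, 81], [211, 414, 18, 6, 63]]
[[0, 0, 125, 92, 7420], [133, 0, 90, 43, 2705], [3, 29, 11, 9, 52], [129, 31, 14, 29, 158], [10, 50, 12, 10, 62], [161, 51, 9, 17, 94], [166, 71, 4, 15, 42], [104, 81, 14, 12, 55], [51, 86, 60, 59, 2080], [117, 91, 10, 23, 113], [21, 92, 22, 30, 206], [150, 112, 21, 19, 216], [23, 125, 123, 158, 8138], [0, 134, 41, 93, 2562], [141, 138, 21, 13, 142], [314, 186
[... 2367 characters left out ...]
 72  71  66  69  71  67  55 106 112]
 [ 46  45  73  55  68  71  67  71  72  57 101  46]
 [102 105  62  35  52  51  58  60  59  51  83  61]
 [158 162  65  27  32  28  35  38  34  48  71 136]
 [176 181  87  27  35  30  34  31  29  43  89 176]
 [177 179  83  40  46  49  45  45  47  27 131 174]
 [143 145  71  52  58  60  55  59  53  29 133 153]
 [ 67  68  55  61  57  55  53  55  49  37  57  81]
 [ 98  95  92  94  65  53  55  54  68  42  24  16]
 [119 115 117 118  67  57  55  56  89  39  43  48]
 [112 114 114 116  66  55  59  57  96  39  60  62]
 [114 113 115 117  67  53  52  52  95  47  43  46]
 [113 113 113 115  89  36  38  32  99  69  21  20]
 [115 112 114 114 117  54   0  24 110  98  66  58]]
```

The head is at -0.0015 rad, the block hasn't moved and the arm is swinging forward. I'll wait for it to fall and check again.

Call:
{"name": "carry_out", "arguments": {"offset": [[0,0,0],[0,0,0],[0,0,0],[0,0,0],[0,0,0],[0,0,0],[0,0,0],[0,0,0],[0,0,0],[0,0,0],[0,0,0],[0,0,0]], "rotation": [[0,0,0],[0,0,0],[0,0,0],[0,0,0],[0,0,0],[0,0,0],[0,0,0],[0,0,0],[0,0,0],[0,0,0],[0,0,0],[0,0,0]], "claw": [1,1,1,1,1,1,1,1,1,1,1,1]}}

```text
clock: 27.45
tcp_pos: [0.4386, -0.3533, 0.1458]
eef_rot: [0.085, 3.14, 0.0]
contact_force: [-0.2, 0.5, 0.4]
opening: -0.0001
grasp_force: 0.0
```

Run:
```python
from h import *
from bench import eyes
import cv2
c=eyes.camera("top"); s=eyes.camera("scene")
print("head",groove(c,(201,193),(369,194.5))[3])
t0=pickle.load(open("t7.pkl","rb"))
g=lambda q:q["pixels"].mean(2).astype(int)
print(g(c)[166:196,232:256:2])
# expected: hanging leg centre in scene (head x=52.5,y~95): pixels
piv=np.array([.581,-.0465]);a=-.055;R=np.array([[np.cos(a),-np.sin(a)],[np.sin(a),np.cos(a)]])
for x,z in((52.5,.078),(52.5,.018),(45,.065)):
    w=piv+R@np.array([x,95])/1000; print(x,z,proj(s,[*w,z]).round(1),proj(c,[*w,z]).round(1))
i=s["pixels"][180:250,290:370]; gm=g(s)
print(gm[196:250:3,310:366:3])
```

```text
head -0.0015255932420769475
[[175 176 174 175 176 175 175 174 177 174 175 178]
 [178 177 173 176 173 175 175 173 175 173 176 175]
 [176 177 170 176 175 174 174 174 179 172 176 175]
 [177 176 174 176 177 174 175 177 174 172 176 175]
 [176 176 176 177 171 175 176 176 174 172 177 176]
 [176 176 173 176 174 176 174 175 178 176 176 178]
 [177 176 176 177 173 175 176 174 176 174 176 178]
 [178 177 174 179 174 177 177 177 176 177 176 178]
 [177 176 175 180 176 177 176 175 177 176 176 177]
 [178 175 173 177 174 177 178 175 177 174 175 176]
 [177 175 175 175 173 179 176 177 176 176 179 175]
 [176 177 176 176 177 176 177 174 178 176 179 177]
 [177 178 175 176 174 177 174 177 178 176 178 178]
 [177 174 175 175 174 180 175 176 178 174 178 176]
 [178 175 175 176 175 178 175 174 177 176 178 175]
 [176 177 175 177 175 176 176 180 179 176 177 177]
 [178 179 176 178 159 165 168 163 169 174 178 176]
 [177 178 177 178 140 142 146 137 146 175 178 178]
 [176 177 177 182 144 142 141 143 161 165 177 175]
 [178 174 176 182 133 140 142 156 172 164 178 176]
 [178 178 179 182 126 128 135 133 138 148 179 177]
 
[... 1332 characters left out ...]
 167 165 166 168 161 163 162 163 167 159 160
  157]
 [103  74 105  74  68  83 154 163 164 164 165 166 163 163 163 164 165 163
  161]
 [ 70 103 112  72  74 137 163 162 168 164 165 162 164 164 164 163 164 162
  166]
 [104 109 121 114 147 164 165 165 161 162 166 160 165 162 163 164 162 162
  164]
 [109 125 160 166 165 163 163 162 165 163 162 159 164 159 160 164 162 161
  163]
 [121 161 166 161 163 165 165 164 165 161 160 163 160 164 161 161 164 163
  164]
 [164 165 162 162 163 166 166 162 159 163 163 160 161 160 160 162 158 159
  162]
 [162 165 164 165 163 164 165 163 162 163 162 163 163 159 160 163 162 159
  158]
 [164 162 164 164 163 164 167 159 161 163 161 161 162 160 159 160 156 159
  157]]
```

The arm hangs fully down: its tip is at scene px (322,229), matching the computed (321.9,228.9). The head reads -0.0015 rad and the gripper is well clear.

```bash
python3 -c "
from bench import order; print(order.job_done())"
```

```text
the job is handed in; nothing more can be done
None
```

The job is handed in: the fence measures about 0.0015 rad (0.1°) from square to the slot, the stop arm hangs fully down in front of it, and the stop block hasn't shifted along the fence.

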